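Set the ballast sled to its pointer and load the brass weight

ROBOT

A 6-joint arm with a two-finger parallel gripper is mounted at the origin on the work surface. World frame = base frame: x ahead of the robot, y to its left, z up, the work surface at z = 0. Lengths are in mm, angles in rad, forces in N, time in s.
With the tool pointing down it reaches from about 300 to 775 mm from the base axis. Payload 14.6 kg.
Tool frame: the origin (TCP) lies on the centre line of the jaws, within the pads' length; the fingertips stand 25 mm ahead of it and the grasp point (between the pads) lies 6 mm ahead of it; z points along the fingers, y is the line along which they close (so a half turn about z gives the same grasp; the last joint's range is limited). The gripper opens to 85 mm and grips with 20 to 120 N. Pads are 22 mm wide; open, the fingers measure 114 mm over their backs; the gripper's body (76 mm by 85 mm) begins 54 mm behind the grasp point. The pads swing forward as they close: fully open they stand 13 mm farther back than shut.
Start: joints at [1.174, 0.3, 1.521, -0, 1.321, -0.067], TCP at [178.117, 520.35, 256.281] pointing down, gripper open.
Joint ranges: [-3.03, 3.03], [-0.79, 2.21], [0.23, 2.52], [-1.04, 4.18], [0, 3.07], [-2.55, 2.55]. Speed limits (rad/s): [2.22, 2.22, 2.57, 3.14, 3.14, 3.14].

INTERFACE

Orientations are given as a unit quaternion [x, y, z, w].
In Python, from bench import monitor, optics, order gives the robot as it stands. The module is installed in compiled form; this text tells all that it offers.
- The arm moves only by the tool arm_command, never from a script. Its argument "targets" is a list of rows, each an object of numbers: "gripper": the finger opening in mm, from 0 to 85.4; "dx", "dy", "dz": the shift along the tool's x, y, z in mm; "turn": the turn about the tool's z in degrees. A call has exactly 8 rows; each row is the pose to reach, as a shift and turn from the pose commanded when the call began, along the tool's axes at that moment; what a row does not reach only later rows make up. A row lasts 1/10 s, in which the tool goes at most 50 mm and 8.59 degrees, less where a joint would pass 70% of its speed; a pose out of reach is approached as far as the arm can. A call with a gripper value outside its range is refused whole. The fingers move at their own pace and stop on an object; the grip force is fixed at half the most. Time passes only in rows, so rows that repeat a pose let the fingers close, or fill a call up. It gives the time, the measured TCP pose, the force, the opening and the grip force at its end, in the units of the state.
- monitor.get_obs(): the state, without advancing time (a new reading comes with each control period).
- optics.read_camera(name): name is "side" or "top"; returns the picture (420x560x3 uint8, red, green, blue); there is no depth.
- optics.get_calibration(name): a dict with "vertical_fov" (degrees; the focal length in pixels is half the picture's height over the tangent of half this angle, whatever the lens; pixels are square), "cx", "cy" (the principal point, pixels), "view" (4x4, takes a point from world to camera coordinates). Camera axes: x right, y up, looking along -z (the intrinsics and any distortion apply to the point x, -y, -z); pixel columns grow to the right and rows downward; lengths in mm; the calibration is good to about 2 mm. A picture is of the moment at which its call begins. get_calibration takes no time and is no camera call.
- order.job_done(): hands the job in; it is judged then, once.
Trained networks look in the newest picture that a camera, given by its name, has taken for a name from the list of things; names that differ only in an ending like _2 or _b are one class to them, and where a whole thing is asked for, a point or a joint stands for the part that bears it (a point fixed in the world has none). Each returns a list of dicts, best first, with "confidence" (0 to 1); they miss things now and then, are a little off and sometimes report something else, mostly with a low value. They report only what shows in the picture. A call takes as long as a camera call. They do not tell look-alikes from the thing itself.
- optics.boxes_of(camera, query): "rect" ([left, top, right, bottom] in pixels, round what is visible of it).
- optics.mark_of(camera, query): "centre" ([row, column] in pixels: a listed point, or the origin of a listed thing).
The state is a dict: "time_s": time; "q": joint angles; "joint_velocities": joint speeds; "effort": joint torques, N m; "tcp_pos": TCP position; "orientation": TCP orientation; "ft_force": force on the tool from outside, world axes, zero at the start; "moment": the same for the moment, N m; "grip_width": finger opening in mm; "finger_force": force on a finger pad.
Only numpy, scipy, OpenCV 4.12 (cv2) and the standard library are available. Lean on these libraries where they do the work, as an engineer would, in place of code of your own. Each camera call takes 0.05 s, during which the arm holds its last target. There are 200 camera calls.

TASK

On the model car chassis, slide the empty ballast sled along its rail by its upright fin until the sled's pointed tip stands exactly opposite the tip of the small steel index pointer on the chassis's side bar. Then lay the rectangular brass weight (not the round one) gently and flat into the sled's shallow tray and let go, with the sled still lined up. Do not shift the index pointer, and leave everything else on the table where it is.

Things in the scene. Friction and masses are not known exactly. Their poses are not given: they have to be found in the camera images.
- sled_grip (a point): Upright black fin on the flat aluminium ballast sled, by which it is slid: 26 mm (x) x 12 mm (y) x 34 mm tall. The point is its centre, 81 mm above the table; its top is at 98 mm. Axes as the car's: y along the rail to the nose, x across from fin to tray, z up. Pinch it from above, fingers closing along y; beside it is only the flat sled base, 50 mm long in y, top 64 mm above the table.
- sled_tray (a point): Centre of the floor of the sled's shallow tray, 64 mm above the table, 50 mm in +x from the fin. The floor is 54 mm (x) x 36 mm (y) inside a rim 4 mm high and 4 mm thick. Same axes as the fin; the block weight goes in with its 40 mm length along x (across the rail).
- sled_tip (a point): End of the flat pointed tip on the sled's +x edge, 62 mm above the table, beyond the tray (89 mm in x from the fin; the tip is an aluminium right-angled point 24 mm wide at its root). Same axes.
- index_tip (a point): End of the small steel index pointer (10 mm in y, 16 mm in x, top 64 mm above the table) clamped on the side bar at the chassis's +x edge. It points to -x at the sled, 2 to 3 mm clear of the sled's tip when opposite. Axes as the car's. Its place along the bar is the target; 12 N would shift it.
- sled (a joint): Position of the sled along the rail in m, growing along the car's +y; 0 is the middle, the stops are at -0.07 and 0.07. About 4 N slides it, and it stays where it is left. It starts on the -y side of the index pointer, 25 mm or more away.
- index (a joint): Position of the index pointer along the same direction in m. When it equals the value of joint sled the two tips are exactly opposite.
- car: 1:8 model car chassis fixed on a work stand, 450 mm long (y), 236 mm wide (x). Wheels 72 mm in diameter at x = 90..118 mm and y = 150 mm either side, tops 98 mm above the table; rail stops, servo, motor and shock towers beyond y = 113 mm either way, up to 94 mm high. Origin on the table under its middle; +y is the nose (bumper).
- block_center (a point): Centre of the loose rectangular brass weight, 40 mm (x) x 22 mm (y) x 18 mm tall, about 130 g, lying flat on the table with the centre 9 mm up. Two small dark screw holes in its top. Grip it across the 22 mm.
- block_weight: The same brass weight; origin at the centre of its underside, axes as block_center.
- round_weight: Bystander: loose round brass weight, 34 mm in diameter, 16 mm tall; origin at the centre of its underside.
- gauge: Bystander: aluminium camber gauge, an L section 30 x 100 mm, 33 mm tall, long axis y; origin under its middle.
- pliers: Bystander: blue-handled steel pliers lying flat, 160 mm long, 11 mm high; origin under the pivot.
- oil_bottle: Bystander: small upright shock-oil bottle, 32 mm in diameter, 85 mm tall.
Not all that is in view belongs to the job. Leave any green look-alike of the block_weight alone.

How it is judged:
By the outcome, as a careful person would: the job done as asked, in the order asked, and still so for the second after the job is handed in, with the robot touching nothing.
It also fails if it takes over 51 s, if anything falls off the work surface, if the arm or the gripper's body presses on something with over 40 N, if the wrist force passes 120 N, or if a joint passes its speed limit or range.

## Working session

There is one attempt and no reset: what is moved stays moved. The work goes in short steps, Python scripts to look and compute and a tool call to move; the robot and the scene stay as the last step left them, time stands still between calls to the robot, and variables do not carry over. Pictures are saved under pics/ and viewed, at most 10 in all, crops included, and the job is handed in when it is done.

Besides the shell and the picture viewer there is one more tool, called after "Call:" as name(argument=value, ...), one argument or row to a line, values as JSON. arm_command: Moves the arm, as the interface text tells. Its arguments: {"type":"object","properties":{"targets":{"type":"array","items":{"type":"object","properties":{"gripper":{"type":"number"},"dx":{"type":"number"},"dy":{"type":"number"},"dz":{"type":"number"},"turn":{"type":"number"}}}}},"required":["targets"]}

```bash
mkdir -p pics; cat > h.py <<'E'
import numpy as np, cv2
from bench import monitor, optics, order
def ray(cam,rc):
    c=optics.get_calibration(cam); f=210/np.tan(np.radians(c["vertical_fov"])/2)
    V=np.array(c["view"]).reshape(4,4); R=V[:3,:3]; o=-R.T@V[:3,3]
    d=R.T@np.array([(rc[1]-c["cx"])/f,-(rc[0]-c["cy"])/f,-1]); return o,d
def at(cam,rc,z):
    o,d=ray(cam,rc); return o+d*(z-o[2])/d[2]
def proj(cam,p):
    c=optics.get_calibration(cam); f=210/np.tan(np.radians(c["vertical_fov"])/2)
    V=np.array(c["view"]).reshape(4,4); q=V[:3,:3]@np.array(p)+V[:3,3]
    return [c["cy"]-f*q[1]/-q[2], c["cx"]+f*q[0]/-q[2]]
def shot(cam,name,box=None,s=1):
    im=optics.read_camera(cam)
    if box: im=im[box[0]:box[1],box[2]:box[3]]
    if s!=1: im=cv2.resize(im,None,fx=s,fy=s,interpolation=cv2.INTER_CUBIC)
    cv2.imwrite("pics/"+name,im[:,:,::-1])
E
python3 - <<'E'
from h import *
np.set_printoptions(precision=1,suppress=True)
for c in ("side","top"):
    shot(c,c+"0.png"); k=optics.get_calibration(c); print({a:b for a,b in k.items() if a!="view"}, ray(c,[k["cy"],k["cx"]]))
Z=dict(sled_grip=81,sled_tray=64,sled_tip=62,index_tip=62,block_center=9,car=0)
for n,z in Z.items():
    for c in ("top","side"):
        for m in optics.mark_of(c,n)[:3]:
            print(n,c,np.array(m["centre"]),round(m["confidence"],2),at(c,m["centre"],z))
o=monitor.get_obs();print(o["time_s"],o["tcp_pos"],o["orientation"])
E
```

```text
{'vertical_fov': 51.33698191467175, 'cx': 282.47336932112034, 'cy': 207.02328839823232} (array([  65.3, -796.7,  902.6]), array([ 0.4,  0.6, -0.6]))
{'vertical_fov': 46.31961529007628, 'cx': 285.9172387120515, 'cy': 202.29514988662345} (array([ 463.6,    5.2, 1524. ]), array([ 0.1,  0. , -1. ]))
sled_grip top [235.5 248. ] 0.63 [529.5 124.4  81. ]
sled_grip side [197.3 237.5] 0.94 [532.4 138.4  81. ]
sled_grip side [202.8 253.6] 0.54 [560.4  89.9  81. ]
sled_tray top [219.9 253.7] 0.78 [576.4 108.1  64. ]
sled_tray side [202.  255.5] 0.75 [577.6 108.5  64. ]
sled_tray side [296.3 343.7] 0.46 [ 574.5 -318.1   64. ]
sled_tip top [209.3 255.3] 0.62 [608.2 103.   62. ]
sled_tip top [206.4 376.5] 0.44 [ 608.5 -259.6   62. ]
sled_tip side [201.5 262.1] 0.65 [597.2 102.1  62. ]
index_tip top [200.8 239.8] 0.52 [634.9 149.1  62. ]
index_tip side [187.1 261.5] 0.56 [633.4 165.9  62. ]
index_tip side [171.5 177.6] 0.3 [440.8 386.3  62. ]
index_tip side [359.5 372.8] 0.24 [ 520.  -482.5   62. ]
block_center top [223.1 440.2] 0.73 [ 557.4 -463.2    9. ]
block_center top [180.3 371.4] 0.64 [ 695.9 -256.9    9. ]
block_center top [207.5 381. ] 0.41 [ 610. -283.    9.]
block_center side [278.2 362.3] 0.68 [ 689.7 -265.7    9. ]
block_center side [291.4 344.1] 0.49 [ 619.1 -274.7    9. ]
block_center side [325.9 342.4] 0.47 [ 547.5 -355.4    9. ]
car top [222.7 237.5] 0.56 [573.8 163.2   0. ]
car side [209.7 243.7] 0.7 [564.5 163.6   0. ]
0.7 [178.1 520.3 256.3] [0.2 1.  0.  0. ]
```

View pics/top0.png

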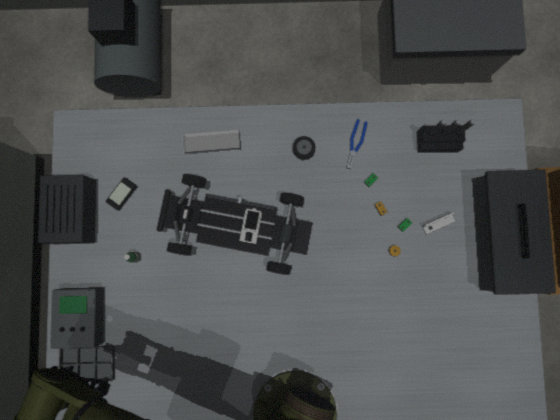

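View pics/side0.png

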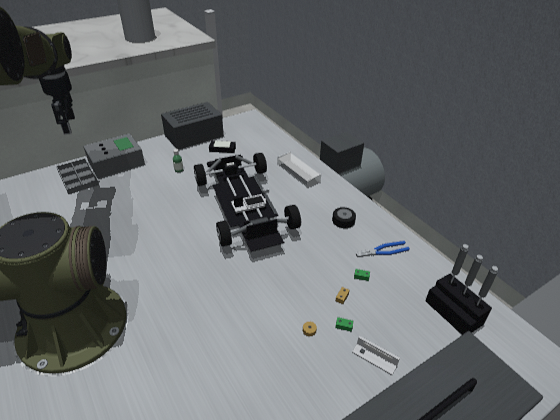

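```bash
python3 - <<'E'
import cv2,numpy as np
a=cv2.imread("pics/top0.png")
l=cv2.resize(a[170:290,190:290],None,fx=5,fy=5,interpolation=cv2.INTER_CUBIC)[:600,:400+100]
r=cv2.resize(a[165:245,345:455],None,fx=2.7,fy=2.7,interpolation=cv2.INTER_CUBIC)
o=np.zeros((600,800,3),np.uint8);o[:,:500]=l;o[:r.shape[0],503:503+r.shape[1]]=r[:,:297]
b=cv2.imread("pics/side0.png")[165:235,215:290];b=cv2.resize(b,None,fx=3.9,fy=3.9,interpolation=cv2.INTER_CUBIC)
o[300:300+b.shape[0],503:503+b.shape[1]]=b
cv2.imwrite("pics/c0.png",o)
E
```

```text
(no output)
```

View pics/c0.png

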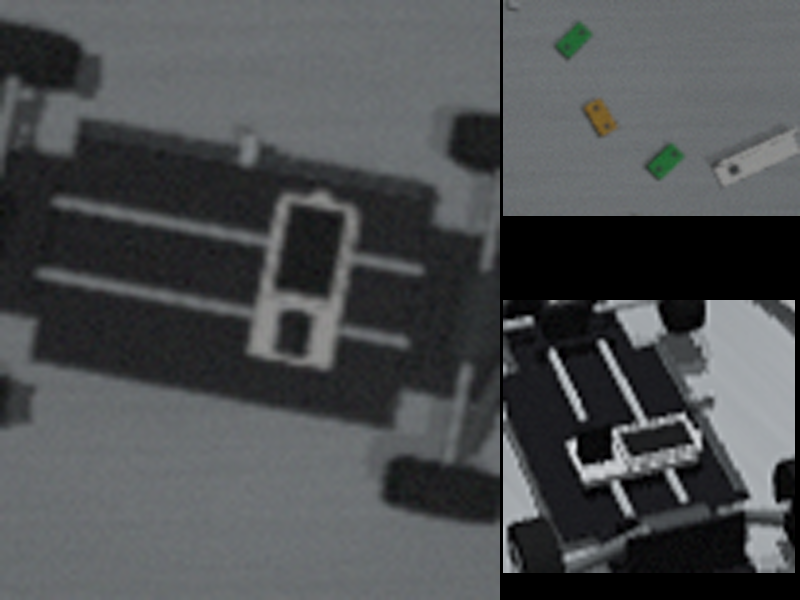

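Candidates for the block: brass block at (row 208, col 381); green look-alikes at (180, 371) and (224, 405); round brass weight at (251, 394). I choose the first: it is rectangular, orange, and has two holes in the crop. The fin is at (236, 249), the sled tip at (208, 254), and the index tip at about (202, 240). The nose (+y) is to the image left.

```bash
cat >> h.py <<'E'
from scipy.spatial.transform import Rotation as Ro
def avg(n=4): return np.mean([optics.read_camera("top").astype(float) for _ in range(n)],0).astype(np.float32)
def brass(im,r0=170,r1=240,c0=350,c1=430):
    s=im[r0:r1,c0:c1]; b=(s[...,0]-s[...,2]); g=s[...,0]-s[...,1]
    m=cv2.resize(np.where(g>5,b,0),None,fx=8,fy=8,interpolation=cv2.INTER_CUBIC)
    k=(m>0.5*np.percentile(m[m>20],80)).astype(np.uint8)
    cs,_=cv2.findContours(k,0,1); c=max(cs,key=cv2.contourArea)
    R=cv2.minAreaRect(c); P=(cv2.boxPoints(R)+.5)/8-.5+[c0,r0]
    return P
E
python3 - <<'E'
from h import *
np.set_printoptions(precision=2,suppress=True)
im=avg(6); np.save("im0.npy",im)
P=brass(im); W=np.array([at("top",p[::-1],18) for p in P])[:,:2]
print("block",P.mean(0),W.mean(0)); 
for i in range(2):
    e=W[i+1]-W[i]; print(np.linalg.norm(e),np.degrees(np.arctan2(e[1],e[0])))
# yaw from rails
for a,b in (((55,202),(420,270)),((40,272),(408,343)),((35,360),(390,425))):
    A,B=[at("top",[170+(q[1]+.5)/5-.5,190+(q[0]+.5)/5-.5],55)[:2] for q in (a,b)]
    d=A-B; print("yaw",np.degrees(np.arctan2(-d[0],d[1])))
for n,q,z in (("fin",(295,330),98),("tip",(320,190),62),("idx",(248,163),64)):
    print(n,at("top",[170+(q[1]+.5)/5-.5,190+(q[0]+.5)/5-.5],z))
o=monitor.get_obs(); print(Ro.from_quat(o["orientation"]).as_matrix(),o["time_s"])
g=im.mean(2)[170:290,190:290]; g=cv2.resize(g[20:52,40:80],None,fx=18,fy=18,interpolation=cv2.INTER_CUBIC)
cv2.imwrite("pics/t1.png",np.clip(g*1.3,0,255))
E
```

```text
block [380.68 207.91] [ 607.9  -280.27]
22.033547201964687 -60.982699180686545
39.0783312390465 -151.95937912881365
yaw -11.881604696558899
yaw -12.201277392387775
yaw -11.607581682692707
fin [528.43 121.23  98.  ]
tip [613.45 107.99  62.  ]
idx [630.5  150.73  64.  ]
[[-0.95  0.32  0.  ]
 [ 0.32  0.95  0.  ]
 [ 0.    0.   -1.  ]] 1.0[ WARN:0@2.845] global loadsave.cpp:1063 imwrite_ Unsupported depth image for selected encoder is fallbacked to CV_8U.
```

View pics/t1.png

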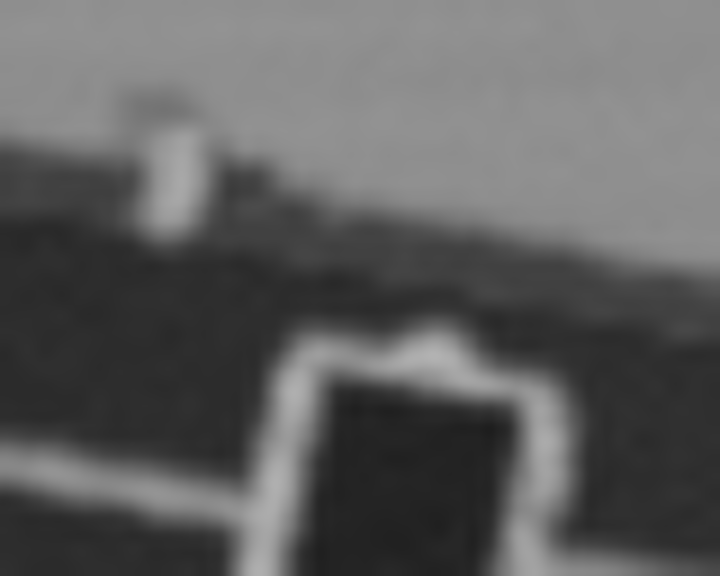

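The tight crop shows the index pointer tip at about (row 202.8, col 238.6) and the sled tip at (207.8, 253.7). The car is yawed about -12°. Next I plan the approach.

```bash
cat >> h.py <<'E'
def plan(x,y,z,yaw):  # yaw of tool y-axis line relative to world y
    o=monitor.get_obs(); R=Ro.from_quat(o["orientation"]).as_matrix(); p=np.array(o["tcp_pos"])
    d=R.T@(np.array([x,y,z])-p); cur=np.degrees(np.arctan2(-R[0,1],R[1,1]))
    t=-(yaw-cur); t=(t+90)%180-90
    print("t",o["time_s"],"p",p.round(1),"yaw",round(cur,2),"-> d",d.round(1),"turn",round(t,2),"F",np.round(o["ft_force"],1),"w",round(o["grip_width"],1),"q6",round(o["q"][5],2))
E
python3 - <<'E'
from h import *
tip=at("top",[207.8,253.7],62);idx=at("top",[202.8,238.6],64)
y=np.radians(-11.9);ux=np.array([np.cos(y),np.sin(y)]);uy=np.array([-ux[1],ux[0]])
print(tip,idx,"fin",tip[:2]-89*ux,"gap",(idx-tip)[:2]@uy,(idx-tip)[:2]@ux)
plan(528,124,160,-11.9)
E
```

```text
[612.83937585 107.70325821  62.        ] [628.73239453 152.55220834  64.        ] fin [525.75207617 126.05543071] gap 47.16230764784894 6.303420357268759
t 1.0 p [178.1 520.3 256.3] yaw -18.9 -> d [-459.4 -261.7   96.3] turn -7.0 F [-0.2  0.5  0.1] w 85.6 q6 -0.07
```

Call:
arm_command(
  targets=[
    {"dx": -38,"dy": -22,"dz": 0,"turn": -1,"gripper": 44},
    {"dx": -80,"dy": -45,"dz": 0,"turn": -2,"gripper": 44},
    {"dx": -122,"dy": -69,"dz": 0,"turn": -3,"gripper": 44},
    {"dx": -164,"dy": -93,"dz": 0,"turn": -4,"gripper": 44},
    {"dx": -206,"dy": -117,"dz": 0,"turn": -5,"gripper": 44},
    {"dx": -248,"dy": -141,"dz": 5,"turn": -6,"gripper": 44},
    {"dx": -290,"dy": -165,"dz": 15,"turn": -7,"gripper": 44},
    {"dx": -332,"dy": -189,"dz": 25,"turn": -7,"gripper": 44},
  ],
)

```text
time_s: 1.8
tcp_pos: [432.1, 232.3, 231.3]
orientation: [0.103, 0.995, 0.0, 0.0]
ft_force: [0.5, 1.1, -0.5]
grip_width: 44.0
finger_force: 0.0
```

```bash
python3 -c "
from h import *
plan(528,124.5,130,-11.9)"
```

```text
t 1.8 p [432.1 232.3 231.3] yaw -11.86 -> d [-115.9  -85.9  101.4] turn 0.04 F [ 0.5  1.1 -0.5] w 44.0 q6 -0.95
```

Call:
arm_command(
  targets=[
    {"dx": -38,"dy": -28,"dz": 10,"gripper": 44},
    {"dx": -76,"dy": -56,"dz": 25,"gripper": 44},
    {"dx": -105,"dy": -77,"dz": 45,"gripper": 44},
    {"dx": -116,"dy": -86,"dz": 65,"gripper": 44},
    {"dx": -116,"dy": -86,"dz": 85,"gripper": 44},
    {"dx": -116,"dy": -86,"dz": 98,"gripper": 44},
    {"dx": -116,"dy": -86,"dz": 101,"gripper": 44},
    {"dx": -116,"dy": -86,"dz": 101,"gripper": 44},
  ],
)

```text
schema error: expected keys gripper, dx, dy, dz, turn
```

```bash
python3 - <<'E'
from h import *
plan(528,124.5,99,-11.9)
import cv2
a=optics.read_camera("side")[130:240,190:310][:,:,::-1]; b=optics.read_camera("top")[170:290,200:280][:,:,::-1]
a=cv2.resize(a,(480,440),interpolation=cv2.INTER_CUBIC);b=cv2.resize(b,(293,440),interpolation=cv2.INTER_CUBIC)
cv2.imwrite("pics/a1.png",np.clip(np.hstack([a,b])*1.6,0,255))
E
```

```text
t 1.8 p [432.1 232.3 231.3] yaw -11.86 -> d [-115.9  -85.9  132.4] turn 0.04 F [ 0.5  1.1 -0.5] w 44.0 q6 -0.95[ WARN:0@1.026] global loadsave.cpp:1063 imwrite_ Unsupported depth image for selected encoder is fallbacked to CV_8U.
```

View pics/a1.png

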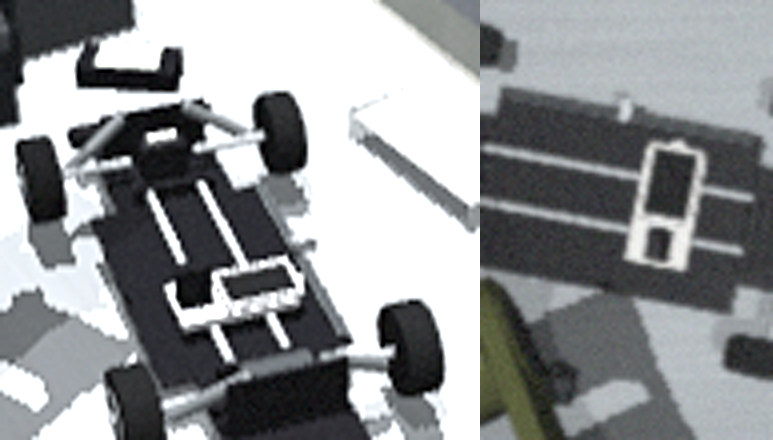

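The schema needs every key, so the arm did not move. The picture shows the sled unmoved, with the fin as the small black square at (660, 243) of the crop.

Call:
arm_command(
  targets=[
    {"dx": -38,"dy": -28,"dz": 10,"gripper": 44,"turn": 0},
    {"dx": -76,"dy": -56,"dz": 25,"gripper": 44,"turn": 0},
    {"dx": -105,"dy": -77,"dz": 45,"gripper": 44,"turn": 0},
    {"dx": -116,"dy": -86,"dz": 65,"gripper": 44,"turn": 0},
    {"dx": -116,"dy": -86,"dz": 85,"gripper": 44,"turn": 0},
    {"dx": -116,"dy": -86,"dz": 98,"gripper": 44,"turn": 0},
    {"dx": -116,"dy": -86,"dz": 101,"gripper": 44,"turn": 0},
    {"dx": -116,"dy": -86,"dz": 101,"gripper": 44,"turn": 0},
  ],
)

```text
time_s: 2.7
tcp_pos: [526.7, 126.5, 130.6]
orientation: [0.103, 0.995, 0.0, 0.0]
ft_force: [0.1, 0.3, 0.1]
grip_width: 43.8
finger_force: 0.0
```

```bash
python3 - <<'E' 2>/dev/null
from h import *
plan(528,124.5,99,-11.9)
import cv2
a=optics.read_camera("side")[150:240,200:300][:,:,::-1].astype(float); b=optics.read_camera("top")[170:290,200:280][:,:,::-1].astype(float)
a=cv2.resize(a,(489,440),interpolation=cv2.INTER_CUBIC);b=cv2.resize(b,(293,440),interpolation=cv2.INTER_CUBIC)
cv2.imwrite("pics/a2.png",np.clip(np.hstack([a,b])*1.4,0,255))
E
```

```text
t 2.7 p [526.7 126.5 130.6] yaw -11.85 -> d [-1.7 -1.7 31.6] turn 0.05 F [0.1 0.3 0.1] w 43.8 q6 -1.2
```

View pics/a2.png

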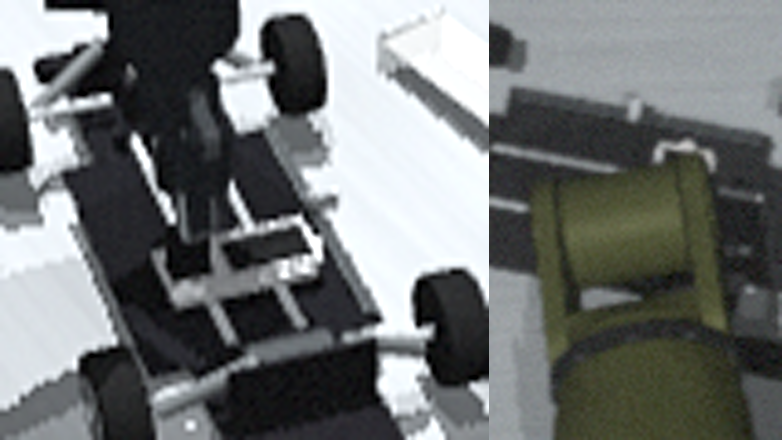

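Call:
arm_command(
  targets=[
    {"dx": 0,"dy": 0,"dz": 8,"gripper": 44,"turn": 0},
    {"dx": 0,"dy": 0,"dz": 18,"gripper": 44,"turn": 0},
    {"dx": 0,"dy": 0,"dz": 27,"gripper": 44,"turn": 0},
    {"dx": 0,"dy": 0,"dz": 32,"gripper": 44,"turn": 0},
    {"dx": 0,"dy": 0,"dz": 32,"gripper": 30,"turn": 0},
    {"dx": 0,"dy": 0,"dz": 32,"gripper": 20,"turn": 0},
    {"dx": 0,"dy": 0,"dz": 32,"gripper": 6,"turn": 0},
    {"dx": 0,"dy": 0,"dz": 32,"gripper": 6,"turn": 0},
  ],
)

```text
time_s: 3.6
tcp_pos: [526.9, 125.8, 98.7]
orientation: [0.104, 0.995, 0.0, 0.0]
ft_force: [-1.8, -1.7, 2.5]
grip_width: 10.6
finger_force: 58.8
```

```bash
python3 -c "
from h import *
plan(528,124.5,99,-11.9)"
```

```text
t 3.6 p [526.9 125.8  98.7] yaw -11.91 -> d [-1.4 -1.1 -0.3] turn -0.01 F [-1.8 -1.7  2.5] w 10.6 q6 -1.2
```

Call:
arm_command(
  targets=[
    {"dx": 0,"dy": 3,"dz": 0,"gripper": 6,"turn": 0},
    {"dx": 0,"dy": 9,"dz": 0,"gripper": 6,"turn": 0},
    {"dx": 0,"dy": 17,"dz": 0,"gripper": 6,"turn": 0},
    {"dx": 0,"dy": 25,"dz": 0,"gripper": 6,"turn": 0},
    {"dx": 0,"dy": 33,"dz": 0,"gripper": 6,"turn": 0},
    {"dx": 0,"dy": 39,"dz": 0,"gripper": 6,"turn": 0},
    {"dx": 0,"dy": 43,"dz": 0,"gripper": 6,"turn": 0},
    {"dx": 0,"dy": 44,"dz": 0,"gripper": 6,"turn": 0},
  ],
)

```text
time_s: 4.4
tcp_pos: [536.4, 169.7, 98.6]
orientation: [0.103, 0.995, 0.0, 0.001]
ft_force: [0.1, -4.4, 5.5]
grip_width: 10.8
finger_force: 59.4
```

```bash
python3 - <<'E' 2>/dev/null
from h import *
plan(528,124.5,99,-11.9)
im=avg(6); np.save("im1.npy",im)
s=np.mean([optics.read_camera("side").astype(float) for _ in range(4)],0); np.save("sd1.npy",s)
a=cv2.resize(im[190:222,225:260].astype(np.float32),None,fx=15,fy=15,interpolation=cv2.INTER_CUBIC)
b=cv2.resize(s[170:215,235:280].astype(np.float32),None,fx=6,fy=10.6,interpolation=cv2.INTER_CUBIC)[:480]
b=b[:477]; a=a[:477]
cv2.imwrite("pics/a3.png",np.clip(np.hstack([a[:477],b])[:,:,::-1]*1.2,0,255))
E
```

```text
t 4.4 p [536.4 169.7  98.6] yaw -11.87 -> d [ -1.1 -46.   -0.4] turn 0.03 F [ 0.1 -4.4  5.5] w 10.8 q6 -1.12
```

View pics/a3.png

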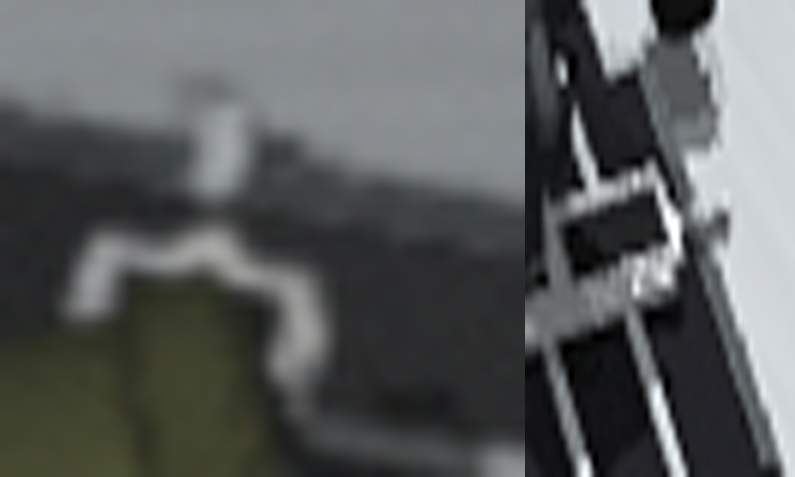

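Both tips look nearly opposite. The pointer runs from (228, 100) to (213, 195) in the crop, and the sled tip is at (208, 228). I now measure the residual numerically in a rectified car frame.

```bash
cat >> h.py <<'E'
def rect(im,z,org,yaw,us,vs):
    y=np.radians(yaw);ux=np.array([np.cos(y),np.sin(y)]);uy=np.array([-ux[1],ux[0]])
    P=np.array([[proj("top",[*(org+u*ux+v*uy),z]) for v in vs] for u in us],np.float32)
    return cv2.remap(im.astype(np.float32).mean(2),P[...,1],P[...,0],cv2.INTER_CUBIC)
def gapmeas(im,yaw=-11.9,org=np.array([627.,152.])):
    vs=np.arange(-40,40.1,.25); out={}
    us=np.arange(-24,20,1.)
    A=rect(im,64,org,yaw,us,vs); B=rect(im,62,org,yaw,us,vs)
    return us,vs,A,B
E
python3 - <<'E'
from h import *
np.set_printoptions(precision=1,suppress=True,linewidth=200)
im=np.load("im1.npy")
us,vs,A,B=gapmeas(im)
def cen(r,lo,hi):
    s=(vs>=lo)&(vs<=hi); w=r[s]-np.linspace(r[s][:6].mean(),r[s][-6:].mean(),s.sum()); w=np.clip(w-0.3*w.max(),0,None); return (w@vs[s])/max(w.sum(),1e-6), w.max()
for u,a,b in zip(us,A,B): print(u,"A",np.round(cen(a,-10,10),2),"B",np.round(cen(b,-10,10),2), b[::16].round(0))
E
```

```text
Traceback (most recent call last):
  File "h.py", line 39, in gapmeas
    A=rect(im,64,org,yaw,us,vs); B=rect(im,62,org,yaw,us,vs)
  File "h.py", line 34, in rect
    P=np.array([[proj("top",[*(org+u*ux+v*uy),z]) for v in vs] for u in us],np.float32)
                 ~~~~^^^^^^^^^^^^^^^^^^^^^^^^^^^^
  File "h.py", line 10, in proj
    c=optics.get_calibration(cam); f=210/np.tan(np.radians(c["vertical_fov"])/2)
ValueError: time passes only in moves, steps and waits
```

```bash
cat >> h.py <<'E'
from functools import lru_cache
_gc=optics.get_calibration
_cal=lru_cache(None)(lambda n:_gc(n))
class _O: pass
_O.get_calibration=staticmethod(_cal); _O.read_camera=staticmethod(optics.read_camera); _O.mark_of=staticmethod(optics.mark_of); optics=_O
def cen(vs,r,lo,hi):
    s=(vs>=lo)&(vs<=hi); w=r[s]-np.linspace(r[s][:6].mean(),r[s][-6:].mean(),s.sum()); w=np.clip(w-0.3*w.max(),0,None); return (w@vs[s])/max(w.sum(),1e-6), w.max()
E
python3 - <<'E'
from h import *
np.set_printoptions(precision=1,suppress=True,linewidth=200)
im=np.load("im1.npy")
us,vs,A,B=gapmeas(im)
for u,a,b in zip(us,A,B): print(u,"A",np.round(cen(vs,a,-10,10),2),"B",np.round(cen(vs,b,-10,10),2), b[::16].round(0))
E
```

```text
-24.0 A [-0.8  6.2] B [-0.8  6.3] [ 38.  35.  36.  61. 119. 112.  58.  29.  37.  44.  45.  44.  40.  34.  58. 106.  92.  41.  32.  34.  31.]
-23.0 A [-0.7  6. ] B [-0.6  6. ] [ 37.  35.  37.  64. 123. 111.  54.  28.  35.  42.  44.  42.  40.  34.  65. 117.  93.  41.  33.  34.  31.]
-22.0 A [-0.1  6.3] B [-0.1  6.1] [ 37.  36.  37.  64. 125. 112.  52.  27.  34.  40.  44.  42.  39.  34.  67. 119.  91.  39.  33.  34.  32.]
-21.0 A [0.3 7.3] B [0.4 7. ] [ 36.  37.  37.  63. 126. 117.  50.  26.  32.  38.  44.  41.  38.  33.  66. 120.  92.  38.  33.  34.  32.]
-20.0 A [-0.2  8.1] B [0.1 8. ] [ 36.  38.  37.  58. 123. 121.  50.  25.  31.  37.  43.  39.  36.  33.  66. 123.  96.  36.  32.  33.  32.]
-19.0 A [-1.   6.4] B [-0.8  6.8] [ 36.  38.  37.  54. 117. 124.  51.  25.  31.  36.  41.  37.  36.  34.  66. 125.  98.  34.  33.  32.  33.]
-18.0 A [3.4 3.3] B [2.4 3. ] [ 36.  38.  37.  50. 110. 126.  56.  29.  34.  34.  39.  39.  39.  34.  64. 126.  96.  33.  33.  32.  33.]
-17.0 A [5.6 3.8] B [5.7 3.4] [ 35.  38.  37.  47. 103. 127.  66.  39.  37.  35.  39.  43.  43.  38.  67. 126.  94.  33.  3
[... 4172 characters left out ...]

15.0 A [ 0.6 39.2] B [ 0.8 40.3] [107. 109. 107. 107. 103. 100.  89.  59.  62.  97. 135. 125.  99.  97. 104. 106. 106. 110. 104. 101. 103.]
16.0 A [ 0.9 31.9] B [ 1.1 33.2] [114. 113. 111. 113. 109. 106.  95.  68.  73.  96. 133. 125. 104. 103. 110. 112. 114. 114. 107. 104. 110.]
17.0 A [ 1.2 25.7] B [ 1.4 26.6] [115. 115. 116. 117. 112. 110. 103.  83.  84.  95. 131. 124. 105. 105. 114. 117. 115. 115. 110. 108. 112.]
18.0 A [ 1.3 20.8] B [ 1.5 21.7] [117. 117. 117. 117. 114. 114. 109.  95.  97. 100. 130. 122. 105. 108. 117. 117. 115. 116. 113. 110. 113.]
19.0 A [ 1.  15.7] B [ 1.3 16.7] [118. 117. 117. 118. 116. 116. 112. 107. 108. 103. 129. 119. 104. 108. 116. 116. 116. 116. 114. 111. 115.]
```

```bash
cat > sym.py <<'E'
from h import *
from scipy.optimize import minimize
org=np.array([627.,152.])
def symfit(im,z,u0,u1,h,v0,yaw=None):
    vs=np.arange(-h,h+.01,.5); us=np.arange(u0,u1+.01,.5)
    def cost(v,yw):
        y=np.radians(yw); uy0=np.array([-np.sin(np.radians(-11.9)),np.cos(np.radians(-11.9))])
        um=(u0+u1)/2; ux0=np.array([uy0[1],-uy0[0]])
        c=org+v*uy0+um*ux0
        A=rect(im,z,c,yw,us-um,vs); return ((A-A[:,::-1])**2).mean()/A.var()
    if yaw is None:
        g=[(cost(v,yw),v,yw) for v in v0+np.arange(-3,3.1,.5) for yw in np.arange(-17,-7.9,1)]
        _,v,yw=min(g); r=minimize(lambda p:cost(*p),[v,yw],method="Nelder-Mead",options=dict(xatol=.02,fatol=1e-5)); return r.x,r.fun
    g=[(cost(v,yaw),v) for v in v0+np.arange(-3,3.1,.1)]; return min(g)[1],min(g)[0]
E
cat > /tmp/s.py <<'E'
from sym import *
np.set_printoptions(precision=2,suppress=True,linewidth=200)
# rail ridges in im0
im0=np.load("im0.npy"); g=im0.mean(2)
for (c0,r0),(c1,r1) in (((202,210.5),(242,218)),((199,224.6),(238,232))):
    cs=np.arange(c0,c1+1); rr=[]
    for c in cs:
        r=int(round(r0+(r1-r0)*(c-c0)/(c1-c0))); w=g[r-3:r+4,c]-g[r-3:r+4,c].min(); w=np.clip(w-.3*w.max(),0,None); rr.append(w@np.arange(r-3,r+4)/w.sum())
    p=np.polyfit(cs,rr,1); A,B=[at("top",[np.polyval(p,c),c],50)[:2] for c in (c0,c1)]; d=A-B
    print("rail yaw",np.degrees(np.arctan2(-d[0],d[1])),np.std(np.polyval(p,cs)-rr))
im=np.load("im1.npy")
for yw in (-11,-12,-13): print(yw,"idx",symfit(im,64,4,14,9,.4,yw),"tip",symfit(im,62,-11,-3,10,-.8,yw),"wide",symfit(im,64,-16,-4,26,-.8,yw),symfit(im,66,-16,-8,26,-.8,yw))
print("free wide",symfit(im,64,-16,-4,26,-.8),"idx",symfit(im,64,4,14,9,.4))
print("im0 idx",symfit(im0,64,4,14,9,.4,-12),"tip",symfit(im0,62,-11,-3,10,-46,-12),"sled",symfit(im0,64,-60,-5,30,-46,-12),symfit(im0,64,-60,-5,30,-46))
E
python3 /tmp/s.py
```

```text
rail yaw -12.173426887598673 0.056385855219661676
rail yaw -12.1332060057918 0.05518171193444229
-11 idx (np.float64(0.700000000000003), np.float32(0.08959959)) tip (np.float64(-0.6999999999999973), np.float32(0.01851474)) wide (np.float64(-0.19999999999999685), np.float32(0.07227766)) (np.float64(-0.29999999999999694), np.float32(0.07930291))
-12 idx (np.float64(0.700000000000003), np.float32(0.092466526)) tip (np.float64(-0.8999999999999975), np.float32(0.01442828)) wide (np.float64(-0.4999999999999971), np.float32(0.04919756)) (np.float64(-0.5999999999999972), np.float32(0.053213425))
-13 idx (np.float64(0.700000000000003), np.float32(0.098807566)) tip (np.float64(-0.9999999999999976), np.float32(0.014807334)) wide (np.float64(-0.6999999999999973), np.float32(0.055380937)) (np.float64(-0.7999999999999974), np.float32(0.07615612))
free wide (array([ -0.49, -12.2 ]), np.float64(0.04719017446041107)) idx (array([ 0.64, -9.51]), np.float64(0.08667980134487152))
im0 idx (np.float64(0.700000000000003), np.float32(0.07825876)) tip (np.float64(-47.199999999999996), np.float32(0.0061066924)) sled (np.float64(-46.9), np.float32(0.02935229)) (array([-46.94, -12.1 ]), np.float64(0.028850702568888664))
```

Call:
arm_command(
  targets=[
    {"dx": 0,"dy": 0.6,"dz": 0,"gripper": 6,"turn": 0},
    {"dx": 0,"dy": 1.2,"dz": 0,"gripper": 6,"turn": 0},
    {"dx": 0,"dy": 1.2,"dz": 0,"gripper": 6,"turn": 0},
    {"dx": 0,"dy": 1.2,"dz": 0,"gripper": 6,"turn": 0},
    {"dx": 0,"dy": 1.2,"dz": 0,"gripper": 6,"turn": 0},
    {"dx": 0,"dy": 1.2,"dz": 0,"gripper": 6,"turn": 0},
    {"dx": 0,"dy": 1.2,"dz": 0,"gripper": 6,"turn": 0},
    {"dx": 0,"dy": 1.2,"dz": 0,"gripper": 6,"turn": 0},
  ],
)

```text
time_s: 5.7
tcp_pos: [536.4, 169.8, 98.6]
orientation: [0.104, 0.995, -0.0, 0.0]
ft_force: [1.6, -3.1, 7.6]
grip_width: 11.1
finger_force: 59.7
```

```bash
cat > /tmp/m.py <<'E'
import sys
from sym import *
np.set_printoptions(precision=2,suppress=True)
plan(528,124.5,99,-12.1)
im=avg(6); np.save(sys.argv[1]+".npy",im); yw=-12.1
print("idx",*[round(float(symfit(im,64,a,b,h,.5,yw)[0]),2) for a,b,h in ((4,14,9),(5,13,7),(1,12,8))],"tip",*[round(float(symfit(im,62,a,b,h,.3,yw)[0]),2) for a,b,h in ((-11,-3,10),(-9,-3,8))],"wide",round(float(symfit(im,64,-16,-4,26,.3,yw)[0]),2))
us,vs,A,B=gapmeas(im,-12.1)
print("cen idx",np.mean([cen(vs,A[us==u][0],-9,10)[0] for u in range(4,14)]),"tip",np.mean([cen(vs,B[us==u][0],-10,10)[0] for u in range(-9,-3)]))
E
python3 /tmp/m.py im2
```

```text
t 5.7 p [536.4 169.8  98.6] yaw -11.91 -> d [ -1.2 -46.1  -0.4] turn 0.19 F [ 1.6 -3.1  7.6] w 11.1 q6 -1.12
idx 0.7 0.6 0.8 tip -0.9 -0.9 wide -0.4
cen idx 0.5287119540881469 tip -0.8155853322327656
```

Call:
arm_command(
  targets=[
    {"dx": 0,"dy": 1.3,"dz": 0,"gripper": 6,"turn": 0},
    {"dx": 0,"dy": 1.3,"dz": 0,"gripper": 6,"turn": 0},
    {"dx": 0,"dy": 1.3,"dz": 0,"gripper": 6,"turn": 0},
    {"dx": 0,"dy": 1.3,"dz": 0,"gripper": 6,"turn": 0},
    {"dx": 0,"dy": 1.3,"dz": 0,"gripper": 6,"turn": 0},
    {"dx": 0,"dy": 1.3,"dz": 0,"gripper": 6,"turn": 0},
    {"dx": 0,"dy": 1.3,"dz": 0,"gripper": 6,"turn": 0},
    {"dx": 0,"dy": 1.3,"dz": 0,"gripper": 6,"turn": 0},
  ],
)

```text
time_s: 6.8
tcp_pos: [536.6, 171.1, 98.6]
orientation: [0.104, 0.995, -0.0, 0.0]
ft_force: [2.3, -3.7, 7.1]
grip_width: 10.7
finger_force: 59.7
```

```bash
python3 /tmp/m.py im3
```

```text
t 6.8 p [536.6 171.1  98.6] yaw -11.91 -> d [ -1.2 -47.4  -0.4] turn 0.19 F [ 2.3 -3.7  7.1] w 10.7 q6 -1.12
idx 0.7 0.6 0.7 tip 0.9 0.9 wide 0.6
cen idx 0.47816693613280153 tip 0.6213724935678676
```

Call:
arm_command(
  targets=[
    {"dx": 0,"dy": 0,"dz": 0,"gripper": 18,"turn": 0},
    {"dx": 0,"dy": 0,"dz": 0,"gripper": 34,"turn": 0},
    {"dx": 0,"dy": 0,"dz": 0,"gripper": 40,"turn": 0},
    {"dx": 0,"dy": 0,"dz": -15,"gripper": 40,"turn": 0},
    {"dx": 0,"dy": 0,"dz": -45,"gripper": 40,"turn": 0},
    {"dx": 10,"dy": -15,"dz": -85,"gripper": 40,"turn": 0},
    {"dx": 20,"dy": -50,"dz": -110,"gripper": 40,"turn": 0},
    {"dx": 25,"dy": -95,"dz": -120,"gripper": 40,"turn": 0},
  ],
)

```text
time_s: 7.9
tcp_pos: [492.1, 83.7, 221.8]
orientation: [0.102, 0.995, 0.0, 0.002]
ft_force: [0.8, -0.4, -0.6]
grip_width: 39.9
finger_force: 0.0
```

```bash
python3 -c "
from h import *
plan(608,-280.3,100,0)
plan(608,-280.3,100,28)"
```

```text
t 7.9 p [492.1  83.7 221.8] yaw -11.76 -> d [-187.2 -332.9  122.1] turn -11.76 F [ 0.8 -0.4 -0.6] w 39.9 q6 -1.27
t 7.9 p [492.1  83.7 221.8] yaw -11.76 -> d [-187.2 -332.9  122.1] turn -39.76 F [ 0.8 -0.4 -0.6] w 39.9 q6 -1.27
```

Call:
arm_command(
  targets=[
    {"dx": -15,"dy": -26,"dz": 0,"gripper": 40,"turn": 8},
    {"dx": -39,"dy": -70,"dz": 0,"gripper": 40,"turn": 16.5},
    {"dx": -63,"dy": -112,"dz": 0,"gripper": 40,"turn": 25},
    {"dx": -87,"dy": -155,"dz": 0,"gripper": 40,"turn": 33.5},
    {"dx": -111,"dy": -198,"dz": 0,"gripper": 40,"turn": 42},
    {"dx": -135,"dy": -241,"dz": 0,"gripper": 40,"turn": 50.5},
    {"dx": -157,"dy": -280,"dz": 0,"gripper": 40,"turn": 59},
    {"dx": -175,"dy": -311,"dz": 10,"gripper": 40,"turn": 67.5},
  ],
)

```text
time_s: 8.7
tcp_pos: [600.0, -259.4, 210.5]
orientation: [0.641, 0.767, 0.0, 0.001]
ft_force: [0.1, 0.8, 0.3]
grip_width: 39.9
finger_force: 0.0
```

```bash
python3 - <<'E'
exec(open('/tmp/m.py').read().replace('sys.argv[1]','"im4"'))
plan(608,-280.3,75,28.5)
P=brass(im)
W=np.array([at("top",p[::-1],18) for p in P])[:,:2]
print(P.mean(0),W.mean(0))
a=cv2.resize(im[185:245,225:285],None,fx=10,fy=10,interpolation=cv2.INTER_CUBIC)
cv2.imwrite("pics/a4.png",np.clip(a[:,:,::-1]*1.2,0,255).astype(np.uint8))
E
```

```text
t 8.7 p [ 600.  -259.4  210.5] yaw -79.81 -> d [390.8  -3.1 110.8] turn -67.71 F [0.1 0.8 0.3] w 39.9 q6 -0.64
idx 0.7 0.6 0.7 tip 1.0 1.0 wide 0.6
cen idx 0.5328478003437775 tip 0.7821385893576597
t 9.0 p [ 599.5 -255.8  209.2] yaw -79.26 -> d [-25.7   3.7 134.2] turn 72.24 F [ 0.6 -0.1  0.5] w 40.0 q6 -0.65
[381.91 209.53] [ 602.79 -283.81]
```

View pics/a4.png

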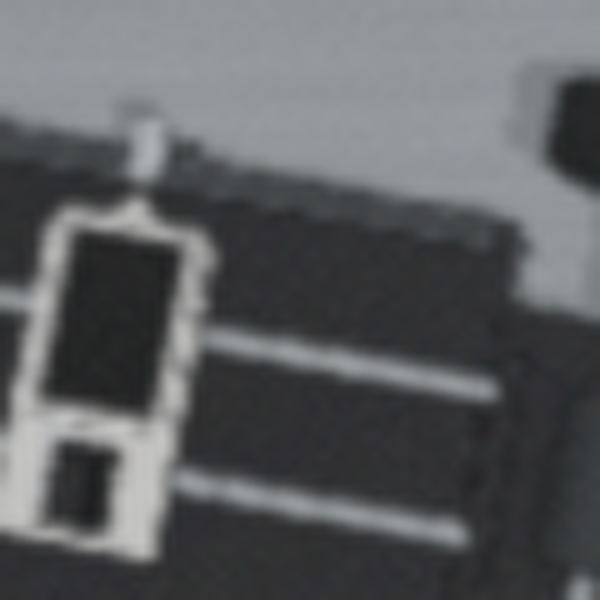

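Unobstructed view: the pointer tip at (145, 185) and the sled tip at (135, 200) line up along the car's x. Now on to the block.

Call:
arm_command(
  targets=[
    {"dx": -8,"dy": 1,"dz": 20,"gripper": 44,"turn": 8.5},
    {"dx": -16,"dy": 2,"dz": 45,"gripper": 44,"turn": 17},
    {"dx": -22,"dy": 3,"dz": 70,"gripper": 44,"turn": 25.5},
    {"dx": -25,"dy": 3.7,"dz": 90,"gripper": 44,"turn": 34},
    {"dx": -25.7,"dy": 3.7,"dz": 110,"gripper": 44,"turn": 42.5},
    {"dx": -25.7,"dy": 3.7,"dz": 117,"gripper": 44,"turn": 51},
    {"dx": -25.7,"dy": 3.7,"dz": 117,"gripper": 44,"turn": 59.5},
    {"dx": -25.7,"dy": 3.7,"dz": 117,"gripper": 44,"turn": 68},
  ],
)

```text
time_s: 9.8
tcp_pos: [608.1, -280.0, 92.1]
orientation: [0.96, 0.279, 0.0, 0.0]
ft_force: [-0.9, 1.0, 0.2]
grip_width: 43.8
finger_force: 0.0
```

```bash
python3 - <<'E'
from sym import *
np.set_printoptions(precision=2,suppress=True)
plan(608,-280.3,33,28.5)
im=np.load("im4.npy"); print("sled full",symfit(im,64,-60,-5,30,.6,-12.1))
g=cv2.resize(im.mean(2)[190:245,222:252],None,fx=8,fy=8,interpolation=cv2.INTER_CUBIC)
k=(g<85).astype(np.uint8); cs,_=cv2.findContours(k,cv2.RETR_LIST,1)
for c in cs:
    a=cv2.contourArea(c)/64
    if 40<a<400:
        R=cv2.minAreaRect(c); P=(cv2.boxPoints(R)+.5)/8-.5+[222,190]
        W=np.array([at("top",p[::-1],68) for p in P])[:,:2]; e=np.diff(W,axis=0)
        print(a,W.mean(0),np.linalg.norm(e,axis=1),np.degrees(np.arctan2(e[:,1],e[:,0])))
E
```

```text
t 9.8 p [ 608.1 -280.    92.1] yaw -147.59 -> d [-0.3  0.2 59.1] turn 3.91 F [-0.9  1.   0.2] w 43.8 q6 0.52
sled full (np.float64(0.9000000000000029), np.float32(0.04199791))
220.78125 [526.14 159.6 ] [88.72 43.25 88.43] [-91.32 179.15  88.69]
50.5078125 [537.78 171.21] [26.43 19.3  26.42] [ -10.26 -100.95  169.66]
102.6640625 [558.   126.01] [37.52 29.2  37.5 ] [ -10.68 -101.25  169.2 ]
54.1328125 [573.72 195.32] [16.39 38.36 16.35] [-91.33 179.47  88.68]
193.0703125 [586.66 161.08] [53.09 34.35 53.05] [ -12.03 -102.81  167.82]
317.859375 [617.19 158.25] [53.45 99.81 53.35] [ -10.6  -101.56  168.98]
```

Call:
arm_command(
  targets=[
    {"dx": 0,"dy": 0,"dz": 15,"gripper": 44,"turn": 3.9},
    {"dx": 0,"dy": 0,"dz": 33,"gripper": 44,"turn": 3.9},
    {"dx": 0,"dy": 0,"dz": 50,"gripper": 44,"turn": 3.9},
    {"dx": 0,"dy": 0,"dz": 60,"gripper": 44,"turn": 3.9},
    {"dx": 0,"dy": 0,"dz": 60,"gripper": 36,"turn": 3.9},
    {"dx": 0,"dy": 0,"dz": 60,"gripper": 26,"turn": 3.9},
    {"dx": 0,"dy": 0,"dz": 60,"gripper": 15,"turn": 3.9},
    {"dx": 0,"dy": 0,"dz": 60,"gripper": 15,"turn": 3.9},
  ],
)

```text
time_s: 10.6
tcp_pos: [608.2, -281.5, 32.1]
orientation: [0.969, 0.248, 0.0, 0.0]
ft_force: [0.1, 0.4, 2.0]
grip_width: 20.2
finger_force: 61.2
```

```bash
python3 -c "
from h import *
plan(608,-280.3,180,28.5)"
```

```text
t 10.6 p [ 608.2 -281.5   32.1] yaw -151.29 -> d [   0.5   -1.  -147.9] turn 0.21 F [0.1 0.4 2. ] w 20.2 q6 0.58
```

Call:
arm_command(
  targets=[
    {"dx": 0,"dy": 0,"dz": -10,"gripper": 15,"turn": 0},
    {"dx": 0,"dy": 0,"dz": -35,"gripper": 15,"turn": 0},
    {"dx": 0,"dy": 0,"dz": -70,"gripper": 15,"turn": 0},
    {"dx": 0,"dy": 0,"dz": -105,"gripper": 15,"turn": 0},
    {"dx": 0,"dy": 0,"dz": -130,"gripper": 15,"turn": 0},
    {"dx": 0,"dy": 0,"dz": -145,"gripper": 15,"turn": 0},
    {"dx": 0,"dy": 0,"dz": -148,"gripper": 15,"turn": 0},
    {"dx": 0,"dy": 0,"dz": -148,"gripper": 15,"turn": 0},
  ],
)

```text
time_s: 11.4
tcp_pos: [607.6, -281.2, 178.8]
orientation: [0.969, 0.248, -0.0, -0.0]
ft_force: [0.9, 0.1, -1.9]
grip_width: 20.4
finger_force: 60.7
```

```bash
python3 -c "
from h import *
plan(586.7,161,180,-12.1)"
```

```text
t 11.4 p [ 607.6 -281.2  178.8] yaw -151.29 -> d [ 194.1 -397.9   -1.1] turn 40.81 F [ 0.9  0.1 -1.9] w 20.4 q6 0.58
```

Call:
arm_command(
  targets=[
    {"dx": 8,"dy": -16,"dz": 0,"gripper": 15,"turn": 4},
    {"dx": 24,"dy": -50,"dz": 0,"gripper": 15,"turn": 9},
    {"dx": 42,"dy": -87,"dz": 0,"gripper": 15,"turn": 14},
    {"dx": 60,"dy": -123,"dz": 0,"gripper": 15,"turn": 19},
    {"dx": 78,"dy": -160,"dz": 0,"gripper": 15,"turn": 24},
    {"dx": 96,"dy": -197,"dz": 0,"gripper": 15,"turn": 29},
    {"dx": 114,"dy": -234,"dz": 0,"gripper": 15,"turn": 34},
    {"dx": 132,"dy": -271,"dz": 0,"gripper": 15,"turn": 40.8},
  ],
)

```text
time_s: 12.2
tcp_pos: [592.6, 21.4, 177.5]
orientation: [0.994, -0.107, -0.001, 0.0]
ft_force: [-0.4, 0.4, -1.5]
grip_width: 20.0
finger_force: 60.8
```

```bash
python3 -c "
from h import *
import time
[optics.read_camera('top') for _ in range(6)]
plan(586.7,161,160,-12.1)"
```

```text
t 12.5 p [593.3  18.9 178.3] yaw 167.93 -> d [ -36.1 -137.5   18.3] turn 0.03 F [ 0.8  0.  -0.6] w 20.3 q6 1.75
```

Call:
arm_command(
  targets=[
    {"dx": -5,"dy": -19,"dz": 0,"gripper": 15,"turn": 0},
    {"dx": -14,"dy": -53,"dz": 0,"gripper": 15,"turn": 0},
    {"dx": -24,"dy": -90,"dz": 5,"gripper": 15,"turn": 0},
    {"dx": -31,"dy": -117,"dz": 10,"gripper": 15,"turn": 0},
    {"dx": -35,"dy": -133,"dz": 16,"gripper": 15,"turn": 0},
    {"dx": -36,"dy": -137.5,"dz": 22,"gripper": 15,"turn": 0},
    {"dx": -36,"dy": -137.5,"dz": 28,"gripper": 15,"turn": 0},
    {"dx": -36,"dy": -137.5,"dz": 28,"gripper": 15,"turn": 0},
  ],
)

```text
time_s: 13.3
tcp_pos: [586.9, 160.3, 150.1]
orientation: [0.994, -0.106, -0.001, 0.0]
ft_force: [0.1, -0.5, -1.1]
grip_width: 20.4
finger_force: 60.8
```

```bash
python3 -c "
from h import *
b=[optics.read_camera('side').astype(np.float32) for _ in range(6)]
plan(586.7,161,110,-12.1)
a=cv2.resize(np.mean(b,0)[130:220,215:305],None,fx=6,fy=6,interpolation=cv2.INTER_CUBIC)
cv2.imwrite('pics/a5.png',np.clip(a[:,:,::-1]*1.3,0,255).astype(np.uint8))
"
```

```text
t 13.6 p [587.3 161.3 151.7] yaw 167.87 -> d [-0.5  0.4 41.7] turn -0.03 F [ 0.2  0.2 -0.9] w 19.9 q6 1.99
```

View pics/a5.png

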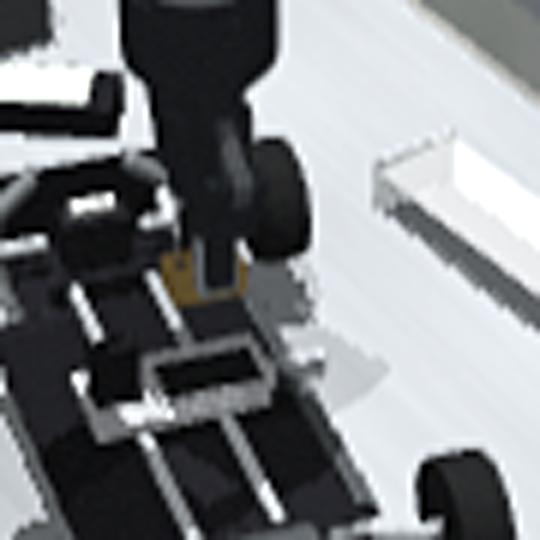

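The side view shows the block gripped centrally, level and above the tray, with the sled still aligned. Lowering it.

Call:
arm_command(
  targets=[
    {"dx": 0,"dy": 0,"dz": 10,"gripper": 15,"turn": 0},
    {"dx": 0,"dy": 0,"dz": 22,"gripper": 15,"turn": 0},
    {"dx": 0,"dy": 0,"dz": 34,"gripper": 15,"turn": 0},
    {"dx": 0,"dy": 0,"dz": 43,"gripper": 15,"turn": 0},
    {"dx": 0,"dy": 0,"dz": 49,"gripper": 15,"turn": 0},
    {"dx": 0,"dy": 0,"dz": 52,"gripper": 15,"turn": 0},
    {"dx": 0,"dy": 0,"dz": 54,"gripper": 15,"turn": 0},
    {"dx": 0,"dy": 0,"dz": 54,"gripper": 15,"turn": 0},
  ],
)

```text
time_s: 14.4
tcp_pos: [587.1, 161.8, 97.3]
orientation: [0.994, -0.105, 0.0, -0.0]
ft_force: [-0.1, -0.3, -1.7]
grip_width: 20.1
finger_force: 60.8
```

```bash
python3 -c "
from h import *
plan(586.7,161,96,-12.1)"
```

```text
t 14.4 p [587.1 161.8  97.3] yaw 167.91 -> d [-0.3  0.8  1.3] turn 0.01 F [-0.1 -0.3 -1.7] w 20.1 q6 1.99
```

Call:
arm_command(
  targets=[
    {"dx": 0,"dy": 0,"dz": 0.4,"gripper": 15,"turn": 0},
    {"dx": 0,"dy": 0,"dz": 0.8,"gripper": 15,"turn": 0},
    {"dx": 0,"dy": 0,"dz": 1.2,"gripper": 15,"turn": 0},
    {"dx": 0,"dy": 0,"dz": 1.5,"gripper": 15,"turn": 0},
    {"dx": 0,"dy": 0,"dz": 1.7,"gripper": 15,"turn": 0},
    {"dx": 0,"dy": 0,"dz": 1.7,"gripper": 15,"turn": 0},
    {"dx": 0,"dy": 0,"dz": 1.7,"gripper": 15,"turn": 0},
    {"dx": 0,"dy": 0,"dz": 1.7,"gripper": 15,"turn": 0},
  ],
)

```text
time_s: 15.2
tcp_pos: [587.2, 161.8, 96.0]
orientation: [0.994, -0.105, 0.0, -0.0]
ft_force: [-2.4, -0.4, 5.6]
grip_width: 20.2
finger_force: 61.6
```

Contact is felt (about 6 N). Releasing and lifting.

Call:
arm_command(
  targets=[
    {"dx": 0,"dy": 0,"dz": 1.2,"gripper": 22,"turn": 0},
    {"dx": 0,"dy": 0,"dz": 0,"gripper": 26,"turn": 0},
    {"dx": 0,"dy": 0,"dz": 0,"gripper": 32,"turn": 0},
    {"dx": 0,"dy": 0,"dz": 0,"gripper": 36,"turn": 0},
    {"dx": 0,"dy": 0,"dz": -8,"gripper": 36,"turn": 0},
    {"dx": 0,"dy": 0,"dz": -25,"gripper": 36,"turn": 0},
    {"dx": 0,"dy": 0,"dz": -55,"gripper": 36,"turn": 0},
    {"dx": 0,"dy": 0,"dz": -95,"gripper": 36,"turn": 0},
  ],
)

```text
time_s: 16.0
tcp_pos: [586.4, 161.6, 190.8]
orientation: [0.994, -0.105, -0.001, 0.0]
ft_force: [0.7, 0.5, -0.3]
grip_width: 36.4
finger_force: 0.0
```

Call:
arm_command(
  targets=[
    {"dx": 0,"dy": 15,"dz": -20,"gripper": 36,"turn": 0},
    {"dx": 0,"dy": 45,"dz": -30,"gripper": 36,"turn": 0},
    {"dx": 0,"dy": 85,"dz": -30,"gripper": 36,"turn": 0},
    {"dx": 0,"dy": 125,"dz": -30,"gripper": 36,"turn": 0},
    {"dx": 0,"dy": 165,"dz": -30,"gripper": 36,"turn": 0},
    {"dx": 0,"dy": 195,"dz": -30,"gripper": 36,"turn": 0},
    {"dx": 0,"dy": 210,"dz": -30,"gripper": 36,"turn": 0},
    {"dx": 0,"dy": 210,"dz": -30,"gripper": 36,"turn": 0},
  ],
)

```text
time_s: 16.8
tcp_pos: [542.9, -44.9, 221.1]
orientation: [0.994, -0.106, 0.0, 0.0]
ft_force: [0.5, -0.1, 0.3]
grip_width: 36.0
finger_force: 0.0
```

```bash
python3 - <<'E'
exec(open('/tmp/m.py').read().replace('sys.argv[1]','"im5"'))
print("sled full",symfit(im,64,-60,-5,30,.6,-12.1))
b=np.mean([optics.read_camera('side').astype(np.float32) for _ in range(4)],0)
a=cv2.resize(im[190:240,222:272],(400,400),interpolation=cv2.INTER_CUBIC);b=cv2.resize(b[170:220,225:275],(400,400),interpolation=cv2.INTER_CUBIC)
cv2.imwrite("pics/a6.png",np.clip(np.hstack([a,b])[:,:,::-1]*1.3,0,255).astype(np.uint8))
E
```

```text
t 16.8 p [542.9 -44.9 221.1] yaw 167.78 -> d [ -50.5 -162.4  122.1] turn -0.12 F [ 0.5 -0.1  0.3] w 36.0 q6 1.63
idx 0.7 0.6 0.7 tip 1.0 1.0 wide 0.6
cen idx 0.4997584983063648 tip 0.7357454629557024
sled full (np.float64(1.000000000000003), np.float32(0.4648547))
```

View pics/a6.png

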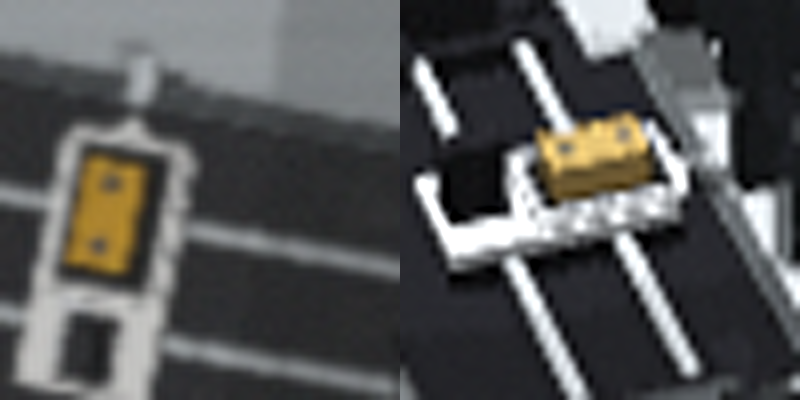

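The block lies flat inside the tray, centred near (105, 212) of the crop. The tips at (140, 105) and (133, 122) are opposite each other within about 0.3 mm. Handing in.

```bash
python3 -c "
from bench import order
print(order.job_done())"
```

```text
the job is handed in; nothing more can be done
None
```

I slid the sled until its tip stood opposite the index pointer (within about 0.3 mm by camera), laid the rectangular brass weight flat in the tray, let go, and handed the job in at about 17 s; no verdict was returned.

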